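Seat the tube block in the incubator and latch its brace

ROBOT

A 6-joint arm with a two-finger parallel gripper is mounted at the origin on the work surface. World frame = base frame: x ahead of the robot, y to its left, z up, the work surface at z = 0. Lengths are in m, angles in degrees, forces in N, time in s.
With the tool pointing down it reaches from about 0.35 to 0.875 m from the base axis. Payload 4.2 kg.
Tool frame: the origin (TCP) lies on the mounting face of the last link; the fingertips stand 182 mm ahead of it and the grasp point (between the pads) lies 164 mm ahead of it (r.tcp_to_grasp is the distance from the TCP to the grasp point, in m); z points along the fingers, y is the line along which they close (so a half turn about z gives the same grasp; the last joint's range is limited). The gripper opens to 87 mm and grips with 3 to 60 N. Pads are 19 mm wide; open, the fingers measure 117 mm over their backs; the gripper's body (75 mm by 190 mm) begins 51 mm behind the grasp point.
Start: joints at [91.937, 22.042, 0.453, 0, -68.411, -14.817], TCP at [0.139, 0.609, 0.405] pointing down, gripper open.
Joint ranges: [-179.83, 179.83], [-69.29, 118.12], [-61.27, 80.66], [-181.25, 117.63], [-171.15, -9.14], [-177.46, 177.46]. Speed limits (degrees/s): [159.86, 159.86, 180, 180, 180, 180].

INTERFACE

Orientations are given as a 3x3 rotation matrix whose columns are the frame's x, y, z axes.
In Python, from station import sense, eyes, r gives the robot as it stands.
- The arm moves only by the tool jog_arm, never from a script. Its argument "increments" is a list of rows, each a list of 4 numbers: the shift along the tool's x, y, z normalised to -1 to 1, where 1 is 0.02 m, then the turn about the tool's z normalised to -1 to 1, where 1 is 0.08 rad. A call has 1 to 10 rows; each row shifts and turns the commanded pose from where the row before left it, along the tool's axes as they then stand; what a row does not reach is not made up. A row lasts 1/10 s, in which the tool goes at most 50 mm and 8.59 degrees, less where a joint would pass 70% of its speed; a pose out of reach is approached as far as the arm can. A call with a number of a shift or a turn outside -1 to 1 is refused whole. A call with a gripper value outside its range is refused whole. "grip" is the finger opening in mm, from 0 to 87, set as the call begins (left out, the last holds). The fingers move at their own pace and stop on an object; the grip force is fixed at half the most. Time passes only in rows, so rows that do not move let the fingers close. It gives the time, the measured TCP pose, the force, the opening and the grip force at its end, in the units of the state.
- sense(): the state, without advancing time (a new reading comes with each control period).
- eyes.capture(name): name is "scene" or "top"; returns the picture (480x640x3 uint8, blue, green, red); there is no depth.
- eyes.get_calibration(name): a dict with "camera_matrix" (3x3 intrinsics, pixels), "R" (3x3) and "t" (3): a world point X has camera coordinates R X + t. Camera axes: x right, y down, z forward; pixel columns grow to the right and rows downward; lengths in m; the calibration is good to about 2 mm. A picture is of the moment at which its call begins. get_calibration takes no time and is no camera call.
- r.finish_job(): hands the job in; it is judged then, once.
Trained networks look in the newest picture that a camera, given by its name, has taken for a name from the list of things; names that differ only in an ending like _2 or _b are one class to them, and where a whole thing is asked for, a point or a joint stands for the part that bears it (a point fixed in the world has none). Each returns a list of dicts, best first, with "conf" (0 to 1); they miss things now and then, are a little off and sometimes report something else, mostly with a low value. They report only what shows in the picture. A call takes as long as a camera call. They do not tell look-alikes from the thing itself.
- eyes.spot_in(camera, name): "centre" ([x, y, z] in m, in world coordinates, good to about 4 mm: the middle of the surface that is visible of it).
- eyes.outline_of(camera, name): "mask" (480x640 bool, what is visible of it).
The state is a dict: "time_s": time; "joints": joint angles; "joint_velocities": joint speeds; "effort": joint torques, N m; "tcp_pos": TCP position; "ee_rot": TCP orientation; "wrist_force": force on the tool from outside, world axes, zero at the start; "moment": the same for the moment, N m; "gripper_width": opening from 0.0 (shut) to 1.0 (fully open); "gripper_force": force on a finger pad.
Only numpy, scipy, OpenCV 4.12 (cv2) and the standard library are available. Lean on these libraries where they do the work, as an engineer would, in place of code of your own. Each camera call takes 0.05 s, during which the arm holds its last target. There are 200 camera calls.

TASK

Fit the aluminium tube block onto the incubator: lift it by its handle and lower it, without dropping it, over the two locating pins (wide hole on the thick pin) until it lies flush on the bed, and let it go. Then swing the retaining brace across the front edge of the block until it seats in its end detent. Leave the other things on the bench where they are.

Things in the scene. Friction and masses are not known exactly. Their poses are not given: they have to be found in the camera images.
- block: aluminium tube block: plate 90 mm (its x) by 130 mm (its y), 24 thick, about 0.55 kg, flat on the bench, with rows of blind black wells and a lifting handle; origin at the centre of its underside, z up. On its centre line, beyond the handle's ends, two through holes with chamfered mouths for the pins: 16 mm wide at y = -50 mm, 12 mm wide at y = +50 mm
- handle (a point): centre of the block's handle bar, 56 mm above the block's underside: a straight bar 60 mm long (along the block's y), 12 mm wide (block's x) and 12 mm high, its top 62 mm above the underside, on two thin posts 54 mm apart, with 26 mm free height under the bar
- hole_big (a point): the block's 16 mm hole, at the level of its underside
- hole_small (a point): the block's 12 mm hole, at the level of its underside
- incubator: dry-block incubator, a cream housing fixed to the bench, from 110 mm in front (its -x, the display side towards the robot) to 80 mm behind its origin, 230 mm wide (y); origin at bench level under the centre of its bed, z up. The bed is a 100 x 140 mm dark metal platform, its top 60 mm above the bench
- bed (a point): centre of the bed's top face, where the middle of the block's underside belongs; same axes as the incubator (the block's axes match them when it is seated)
- pin_big (a point): foot of the thick locating pin (14 mm diameter) on the bed, at the incubator's y = -50 mm; the pin stands 18 mm high, its upper 6 mm tapering to 7 mm
- pin_small (a point): foot of the thin locating pin (10 mm diameter) on the bed, at the incubator's y = +50 mm; 18 mm high, its upper 6 mm tapering to 3 mm
- brace (a joint): angle of the steel retaining brace, rad, anticlockwise seen from above. 0: points to the incubator's front (-x). 1.57, end stop and detent: points to its -y over the seated block's front edge, 4 mm above its top (a proud block stops it). Starts at 0.35 to 0.8; stays where left up to 1.2 (0.25 N m moves it); past about 1.35 its over-centre spring takes it home
- brace_hinge (a point): hinge axis of the brace, at the brace's underside, 88 mm above the bench, at the incubator's x = -30 mm, y = +97 mm; its post is 26 mm across, top 18 mm above this point. The brace is a flat bar 130 mm long, 18 mm wide, 10 mm thick; below it a thin spring strut on a small post 45 mm from the hinge
- brace_knob (a point): the brace's upright black finger knob, 16 mm diameter, 32 mm high, standing on top of the brace 110 mm from the hinge axis; this point is its mid height, 26 mm above the brace's underside (114 mm above the bench)
- tube_rack: white plastic tube rack, 60 x 110 mm, 52 high; loose, to be left alone; origin at the centre of its underside
- reagent: small amber reagent jar, 44 mm across, 75 high; loose, to be left alone; origin at the centre of its underside
- beaker: glass beaker, 64 mm across, 75 high; loose, to be left alone; origin at the centre of its underside
- timer: flat white bench timer, 55 x 75 mm, 20 high; loose, to be left alone; origin at the centre of its underside
- tip_box: grey box of yellow pipette tips, 85 x 115 mm, 50 high; loose, to be left alone; origin at the centre of its underside
- petri_dish: clear closed petri dish, 90 mm across, 16 high; loose, to be left alone; origin at the centre of its underside
There are look-alikes about, which are no part of the job. Leave any purple, red or turquoise look-alike of the block alone.

How it is judged:
By the outcome, as a careful person would: the job done as asked, in the order asked, and still so for the second after the job is handed in, with the robot touching nothing.
It also fails if it takes over 56 s, if anything falls off the work surface, if the arm or the gripper's body presses on something with over 40 N, if the wrist force passes 120 N, or if a joint passes its speed limit or range.

## Working session

There is one attempt and no reset: what is moved stays moved. The work goes in short steps, Python scripts to look and compute and a tool call to move; the robot and the scene stay as the last step left them, time stands still between calls to the robot, and variables do not carry over. Pictures are saved under pics/ and viewed, at most 10 in all, crops included, and the job is handed in when it is done.

Besides the shell and the picture viewer there is one more tool, called after "Call:" by a JSON object that holds its "op" and its "data", one argument or row to a line. jog_arm: Moves the arm, as the interface text tells. Its arguments: {"type":"object","properties":{"increments":{"type":"array"},"grip":{"type":"number"}},"required":["increments"]}

```bash
mkdir -p pics; ls; python3 - <<'E'
from station import sense, eyes, r
import cv2,numpy as np
for c in("scene","top"):
    cv2.imwrite(f"pics/{c}0.png",eyes.capture(c))
    k=eyes.get_calibration(c);print(c,np.round(k["camera_matrix"],1).tolist(),np.round(-k["R"].T@k["t"],3),np.round(k["R"],2).tolist())
    for n in("block","handle","hole_big","hole_small","incubator","bed","pin_big","pin_small","brace_knob","brace_hinge"):
        try: print(n,[(np.round(d["centre"],3).tolist(),round(d["conf"],2)) for d in eyes.spot_in(c,n)])
        except Exception as e: print(n,e)
s=sense();print(s["time_s"],s["tcp_pos"],np.round(s["ee_rot"],3).tolist())
E
```

```text
pics
scene [[525.7, 0.0, 322.4], [0.0, 525.7, 235.1], [0.0, 0.0, 1.0]] [1.256 0.673 0.7  ] [[-0.63, 0.77, 0.02], [0.4, 0.35, -0.84], [-0.66, -0.53, -0.54]]
block [([0.269, 0.432, 0.021], 0.78), ([0.374, -0.092, 0.025], 0.74), ([0.524, 0.308, 0.024], 0.64), ([0.35, 0.269, 0.026], 0.6)]
handle [([0.53, 0.304, 0.021], 0.84), ([0.352, 0.265, 0.022], 0.74), ([0.272, 0.433, 0.024], 0.62), ([0.37, -0.095, 0.022], 0.57)]
hole_big [([0.272, 0.43, 0.024], 0.88), ([0.35, 0.264, 0.022], 0.71), ([0.53, 0.305, 0.024], 0.65), ([0.374, -0.096, 0.024], 0.57)]
hole_small [([0.532, 0.309, 0.019], 0.95), ([0.349, 0.269, 0.028], 0.7), ([0.272, 0.433, 0.02], 0.65), ([0.371, -0.096, 0.021], 0.63)]
incubator [([0.633, -0.07, 0.056], 0.61)]
bed [([0.636, -0.064, 0.054], 0.66), ([0.39, -0.285, 0.043], 0.24)]
pin_big [([0.637, -0.065, 0.059], 0.61)]
pin_small [([0.633, -0.071, 0.055], 0.71)]
brace_knob [([0.57, -0.045, 0.097], 0.65), ([0.633, -0.068, 0.054], 0.41)]
brace_hinge [([0.636, -0.07, 0.053], 0.77), ([0.416, 0.07, 0.021], 0.65)]
top [[461.0, 0.0, 314.5], [0.0, 461.0, 243.6], [0.0, 0.0, 1.0]] [0.406 0.
[... 382 characters left out ...]
[0.245, 0.423, 0.024], 0.95), ([0.363, -0.109, 0.024], 0.91), ([0.514, 0.294, 0.02], 0.75), ([0.327, 0.254, 0.021], 0.73)]
hole_small [([0.514, 0.301, 0.028], 0.95), ([0.244, 0.424, 0.023], 0.88), ([0.365, -0.112, 0.021], 0.65), ([0.328, 0.257, 0.027], 0.57)]
incubator [([0.606, -0.11, 0.055], 0.73)]
bed [([0.606, -0.111, 0.057], 0.6), ([0.57, -0.045, 0.1], 0.59)]
pin_big [([0.603, -0.113, 0.057], 0.82), ([0.567, -0.042, 0.1], 0.68)]
pin_small [([0.609, -0.112, 0.058], 0.7)]
brace_knob [([0.569, -0.045, 0.1], 0.86)]
brace_hinge [([0.606, -0.114, 0.057], 0.93), ([0.467, 0.522, 0.036], 0.2)]
1.1 [0.13929222 0.60926111 0.40473755] [[0.975, -0.223, 0.0], [-0.223, -0.975, -0.0], [0.0, 0.0, -1.0]]
```

View pics/top0.png

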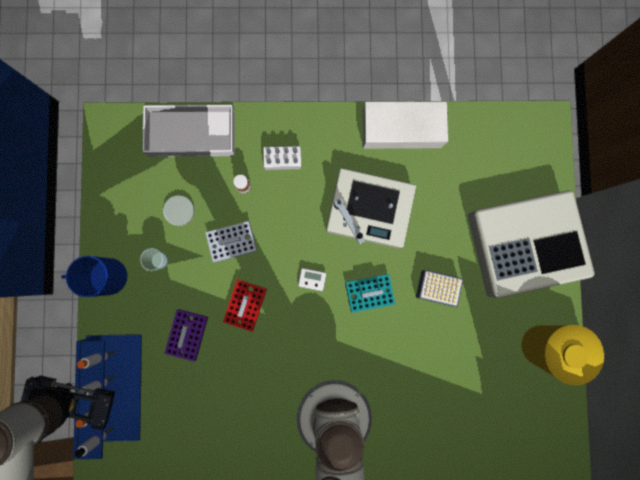

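View pics/scene0.png

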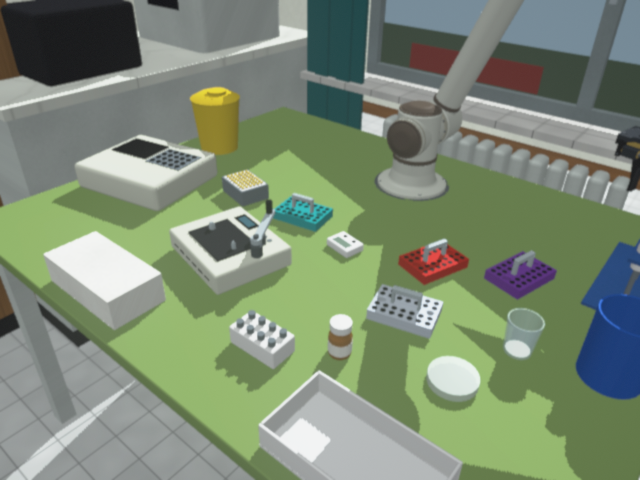

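The top view shows the aluminium block at about (231,241) and the incubator at (372,208), with its bed at (374,202). The brace knob is near (360,238). The coloured look-alikes are at (372,293), (245,305) and (186,335). Next I'll enlarge the parts that matter.

```bash
python3 - <<'E'
import cv2,numpy as np
a=cv2.imread("pics/top0.png");b=cv2.imread("pics/scene0.png")
f=lambda im,x,y,w,h:cv2.resize(im[y:y+h,x:x+w],(400,300),interpolation=cv2.INTER_CUBIC)
o=np.vstack([np.hstack([f(a,196,209,72,54),f(a,316,160,112,84+6)]),np.hstack([f(b,355,270,100,75),f(b,160,190,140,105)])])
cv2.imwrite("pics/crops.png",o)
E
```

```text
(no output)
```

View pics/crops.png

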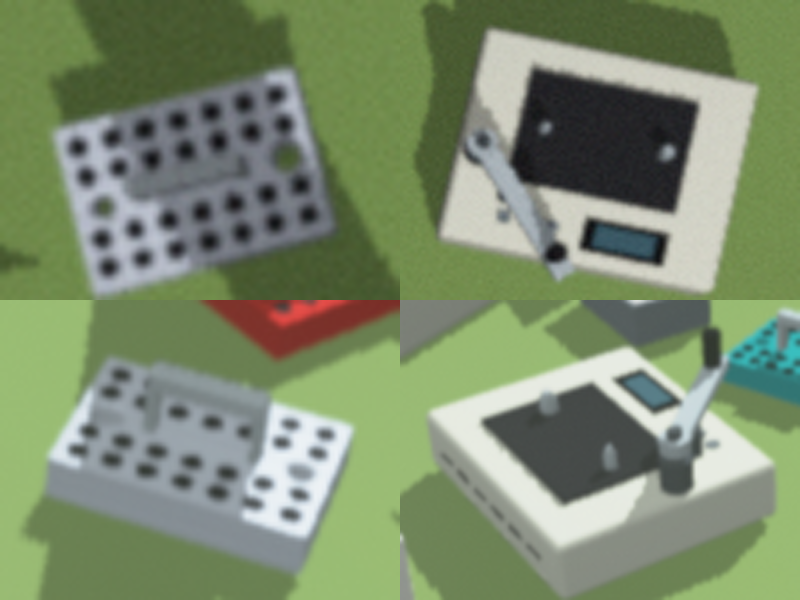

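```bash
cat > fit.py <<'E'
import cv2,numpy as np
from station import eyes
from scipy.optimize import least_squares,minimize
C={c:eyes.get_calibration(c) for c in("scene","top")}
def proj(c,X):
    k=C[c];p=(k["R"]@np.atleast_2d(X).T).T+k["t"];p=p@np.asarray(k["camera_matrix"]).T
    return p[:,:2]/p[:,2:]
def world(q,X):
    c,s=np.cos(q[2]),np.sin(q[2]);X=np.atleast_2d(X)
    return np.c_[q[0]+c*X[:,0]-s*X[:,1],q[1]+s*X[:,0]+c*X[:,1],X[:,2]]
def kp(q0,obs):   # obs: (cam,X,px)
    f=lambda q:np.concatenate([(proj(c,world(q,X))[0]-p) for c,X,p in obs])
    s=least_squares(f,q0,loss="soft_l1",f_scale=.7);return s.x,f(s.x).reshape(-1,2)
def grad(im,s=.8):
    g=cv2.GaussianBlur(im,(0,0),s).astype(np.float32)
    m=sum(np.hypot(cv2.Sobel(g[...,i],5,1,0),cv2.Sobel(g[...,i],5,0,1)) for i in range(3))
    return np.minimum(m,np.percentile(m,98))
def seg(a,b,n=40): return np.linspace(a,b,n)
def edge(q0,edges,G): # edges: {cam: points Nx3}
    def f(q):
        v=0
        for c,E in edges.items():
            p=proj(c,world(q,E)).astype(np.float32)
            v-=cv2.remap(G[c],p[:,:1],p[:,1:],1).mean()
        return v
    s=minimize(f,q0,method="Nelder-Mead",options=dict(initial_simplex=[q0]+[np.add(q0,d) for d in((.003,0,0),(0,.003,0),(0,0,.02))],xatol=1e-5,fatol=1e-3))
    return s.x,s.fun,f(q0)
E
cat > a.py <<'E'
from fit import *
im={c:cv2.imread(f"pics/{c}0.png") for c in C}
G={c:grad(im[c]) for c in C}
P=lambda u,v,x0,y0,sx,sy:np.array([(u+.5)/sx-.5+x0,(v+.5)/sy-.5+y0])
t=lambda u,v:P(u,v,196,209,400/72,300/54)
s=lambda u,v:P(u,v-300,355,270,4,4)
ti=lambda u,v:P(u-400,v,316,160,400/112,300/90)
si=lambda u,v:P(u-400,v-300,160,190,400/140,300/105)
h=.024
ob=[("top",[0,-.05,h],t(287,157)),("top",[0,.05,h],t(103,207)),("top",[.045,.065,h],t(53,130)),("top",[.045,-.065,h],t(294,68)),
("scene",[0,.05,h],s(300,470)),("scene",[.045,-.065,h],s(50,461)),("scene",[-.045,-.065,h],s(110,358)),("scene",[-.045,.065,h],s(352,430)),("scene",[.045,.065,0],s(298,570))]
q,e=kp([.52,.3,.2],ob);print("block",q.round(4),"\n",e.round(1).tolist())
c4=[[.045,.065],[.045,-.065],[-.045,-.065],[-.045,.065]]
z=lambda i,k:np.array([*c4[i],k])
top=np.vstack([seg(z(i,h),z((i+1)%4,h)) for i in range(4)])
E={"scene":np.vstack([top,seg(z(0,0),z(1,0)),seg(z(0,0),z(3,0))]),"top":np.vstack([seg(z(0,h),z(1,h)),seg(z(0,h),z(3,h)),seg(z(2,h),z(1,h)),seg(z(2,h),z(3,h))])}
for sub in(E,{"top":E["top"]},{"scene":E["scene"]}): print(edge(q,sub,G)[0].round(4))
ob=[("top",[0,.05,.078],ti(545,127)),("top",[0,-.05,.078],ti(667,151)),("top",[.05,.07,.06],ti(535,66)),("top",[.05,-.07,.06],ti(698,100)),("top",[-.05,-.07,.06],ti(673,212)),
("scene",[0,-.05,.078],si(548,392)),("scene",[0,.05,.078],si(609,447)),("scene",[.05,-.07,.06],si(484,423)),("scene",[.05,.07,.06],si(565,503)),("scene",[-.05,-.07,.06],si(594,384))]
q,e=kp([.62,-.1,-.15],ob);print("inc",q.round(4),"\n",e.round(1).tolist())
B=lambda x,y,k=.06:np.array([x,y,k])
bed={"top":np.vstack([seg(B(.05,.07),B(.05,-.07)),seg(B(.05,-.07),B(-.05,-.07)),seg(B(-.05,-.07),B(-.05,.05))]),
"scene":np.vstack([seg(B(.05,.07),B(.05,-.07)),seg(B(.05,-.07),B(-.05,-.07)),seg(B(.05,.07),B(-.03,.07))])}
for sub in(bed,{"top":bed["top"]},{"scene":bed["scene"]}): print(edge(q,sub,G)[0].round(4))
k=proj("top",world(q,[-.03,.097,.106]));print("hinge px",k,"crop",(k-[316,160])*[400/112,300/90]+[400,0])
E
python3 a.py
```

```text
block [0.5181 0.2978 0.2504] 
 [[-0.3, -0.1], [-0.3, -0.3], [-0.1, 0.1], [-0.4, -0.1], [-0.0, 0.1], [-0.7, -1.3], [-0.3, -0.7], [0.2, -1.0], [0.3, 1.0]]
[0.5185 0.2977 0.2617]
[0.5182 0.2981 0.2582]
[0.5194 0.2976 0.2694]
inc [ 0.6262 -0.1154 -0.2329] 
 [[-0.5, -1.2], [-0.5, -0.6], [-1.4, 0.1], [-0.0, 0.5], [-0.1, 0.4], [-0.1, -0.4], [0.2, -0.1], [-0.9, -1.5], [-0.1, -0.6], [-0.3, -0.9]]
[ 0.6281 -0.115  -0.2352]
[ 0.6262 -0.1154 -0.2329]
[ 0.6301 -0.1151 -0.2455]
hinge px [[338.08950425 201.46157087]] crop [[478.89108662 138.20523624]]
```

```bash
cat > plan.py <<'E'
import sys,numpy as np
from station import sense
def plan(path,n0=4,v=.018,w=.075,zoff=True):
    # path: list of (x,y,z,tool-x yaw deg)
    s=sense();p=np.array(s["tcp_pos"]);R=np.array(s["ee_rot"]);yaw=np.arctan2(R[1,0],R[0,0])
    print("t",round(s["time_s"],2),"at",p.round(4),"yaw",np.degrees(yaw).round(2),"F",np.round(s["wrist_force"],1),"w",round(s["gripper_width"],3))
    for x,y,z,a in path:
        T=np.array([x,y,z]);ty=np.radians(a)
        dyaw=(ty-yaw+np.pi)%(2*np.pi)-np.pi
        d=T-p;n=int(max(np.ceil(np.hypot(d[0],d[1])/v),np.ceil(abs(d[2])/v),np.ceil(abs(dyaw)/w),1))
        rows=[]
        for i in range(n):
            g=p+(T-p)/(n-i);tg=yaw+(dyaw)/(n-i)
            c,s_=np.cos(yaw),np.sin(yaw);e=g-p
            X=np.array([c,s_,0]);Y=np.array([s_,-c,0])
            row=[round(e@X/.02,2),round(e@Y/.02,2),round(-e[2]/.02,2),round(-(tg-yaw)/.08,2)]
            p=p+.02*(row[0]*X+row[1]*Y-row[2]*np.array([0,0,1]));yaw-=.08*row[3];dyaw+=.08*row[3]
            rows.append([float(k)+0 for k in row])
        for i in range(0,n,10): print("[",",".join(str(k).replace(" ","") for k in rows[i:i+10]),"]")
        print("--")
E
python3 -c "
from plan import *
plan([(.5184,.2978,.30,-75.2)])"
```

```text
t 1.1 at [0.1393 0.6093 0.4047] yaw -12.88 F [-0.4  0.3 -0.4] w 1.001
[ [0.78,0.39,0.19,0.49],[0.8,0.36,0.19,0.49],[0.81,0.33,0.19,0.49],[0.82,0.3,0.19,0.49],[0.84,0.26,0.19,0.48],[0.85,0.23,0.19,0.49],[0.85,0.2,0.19,0.48],[0.86,0.17,0.19,0.49],[0.87,0.13,0.19,0.48],[0.87,0.1,0.19,0.49] ]
[ [0.87,0.06,0.19,0.48],[0.88,0.03,0.19,0.49],[0.88,0.0,0.18,0.48],[0.88,-0.04,0.19,0.49],[0.87,-0.07,0.18,0.48],[0.87,-0.11,0.19,0.49],[0.86,-0.14,0.18,0.48],[0.86,-0.17,0.19,0.49],[0.85,-0.21,0.18,0.48],[0.84,-0.24,0.19,0.49] ]
[ [0.83,-0.27,0.18,0.48],[0.82,-0.3,0.19,0.49],[0.81,-0.33,0.18,0.48],[0.8,-0.37,0.19,0.49],[0.78,-0.4,0.18,0.48],[0.77,-0.42,0.19,0.49],[0.75,-0.46,0.18,0.48],[0.73,-0.48,0.19,0.49] ]
--
```

Call:
{"op": "jog_arm", "data": {
  "increments": [
    [0.78, 0.39, 0.19, 0.49],
    [0.8, 0.36, 0.19, 0.49],
    [0.81, 0.33, 0.19, 0.49],
    [0.82, 0.3, 0.19, 0.49],
    [0.84, 0.26, 0.19, 0.48],
    [0.85, 0.23, 0.19, 0.49],
    [0.85, 0.2, 0.19, 0.48],
    [0.86, 0.17, 0.19, 0.49],
    [0.87, 0.13, 0.19, 0.48],
    [0.87, 0.1, 0.19, 0.49]
  ]
}}

```text
time_s: 2.1
tcp_pos: [0.2758, 0.497, 0.3664]
ee_rot: [[0.815, -0.579, 0.0], [-0.579, -0.815, -0.0], [0.0, -0.0, -1.0]]
wrist_force: [-0.3, 0.6, 0.7]
gripper_width: 0.996
gripper_force: 0.0
```

Call:
{"op": "jog_arm", "data": {
  "increments": [
    [0.87, 0.06, 0.19, 0.48],
    [0.88, 0.03, 0.19, 0.49],
    [0.88, 0.0, 0.18, 0.48],
    [0.88, -0.04, 0.19, 0.49],
    [0.87, -0.07, 0.18, 0.48],
    [0.87, -0.11, 0.19, 0.49],
    [0.86, -0.14, 0.18, 0.48],
    [0.86, -0.17, 0.19, 0.49],
    [0.85, -0.21, 0.18, 0.48],
    [0.84, -0.24, 0.19, 0.49]
  ]
}}

```text
time_s: 3.1
tcp_pos: [0.4112, 0.3859, 0.3293]
ee_rot: [[0.536, -0.844, 0.0], [-0.844, -0.536, 0.0], [-0.0, -0.0, -1.0]]
wrist_force: [0.1, 0.4, -0.3]
gripper_width: 0.999
gripper_force: 0.0
```

Call:
{"op": "jog_arm", "data": {
  "increments": [
    [0.83, -0.27, 0.18, 0.48],
    [0.82, -0.3, 0.19, 0.49],
    [0.81, -0.33, 0.18, 0.48],
    [0.8, -0.37, 0.19, 0.49],
    [0.78, -0.4, 0.18, 0.48],
    [0.77, -0.42, 0.19, 0.49],
    [0.75, -0.46, 0.18, 0.48],
    [0.73, -0.48, 0.19, 0.49],
    [0, 0, 0, 0],
    [0, 0, 0, 0]
  ]
}}

```text
time_s: 4.1
tcp_pos: [0.5187, 0.2971, 0.2996]
ee_rot: [[0.254, -0.967, -0.0], [-0.967, -0.254, -0.0], [0.0, 0.0, -1.0]]
wrist_force: [0.2, 0.4, 0.2]
gripper_width: 1.001
gripper_force: 0.0
```

```bash
python3 -c "
from plan import *
plan([(.5184,.2978,.30,-75.2),(.5184,.2978,.219,-75.2)])"
```

```text
t 4.1 at [0.5187 0.2971 0.2996] yaw -75.29 F [0.2 0.4 0.2] w 1.001
[ [-0.04,0.01,-0.02,-0.02] ]
--
[ [0.0,0.0,0.81,0.0],[0.0,0.0,0.81,0.0],[0.0,0.0,0.81,0.0],[0.0,0.0,0.81,0.0],[0.0,0.0,0.81,0.0] ]
--
```

Call:
{"op": "jog_arm", "data": {
  "increments": [
    [-0.04, 0, 0.8, 0],
    [0, 0, 0.8, 0],
    [0, 0, 0.8, 0],
    [0, 0, 0.8, 0],
    [0, 0, 0.8, 0],
    [0, 0, 0, 0]
  ]
}}

```text
time_s: 4.7
tcp_pos: [0.5171, 0.2984, 0.218]
ee_rot: [[0.256, -0.967, -0.004], [-0.967, -0.256, -0.003], [0.002, 0.004, -1.0]]
wrist_force: [-0.8, -0.4, 0.8]
gripper_width: 1.0
gripper_force: 0.0
```

Call:
{"op": "jog_arm", "data": {
  "increments": [
    [0, 0, 0, 0],
    [0, 0, 0, 0],
    [0, 0, 0, 0],
    [0, 0, 0, 0],
    [0, 0, 0, 0],
    [0, 0, 0, 0],
    [0, 0, 0, 0],
    [0, 0, 0, 0]
  ],
  "grip": 0
}}

```text
time_s: 5.5
tcp_pos: [0.5182, 0.2986, 0.22]
ee_rot: [[0.255, -0.967, 0.0], [-0.967, -0.255, -0.0], [0.0, -0.0, -1.0]]
wrist_force: [-0.4, 0.5, 0.3]
gripper_width: 0.355
gripper_force: 0.0
```

Call:
{"op": "jog_arm", "data": {
  "increments": [
    [0, 0, 0, 0],
    [0, 0, 0, 0],
    [0, 0, 0, 0],
    [0, 0, 0, 0],
    [0, 0, 0, 0],
    [0, 0, 0, 0]
  ]
}}

```text
time_s: 6.1
tcp_pos: [0.5181, 0.2985, 0.2199]
ee_rot: [[0.255, -0.967, -0.0], [-0.967, -0.255, -0.0], [0.0, 0.0, -1.0]]
wrist_force: [-0.2, -0.1, -0.0]
gripper_width: 0.134
gripper_force: 30.0
```

```bash
python3 -c "
from plan import *
a=-75.2-np.degrees(.258+.236)
plan([(.5184,.2978,.38,-75.2),(.6278,-.1153,.38,a)])"
```

```text
t 6.1 at [0.5181 0.2985 0.2199] yaw -75.22 F [-0.2 -0.1 -0. ] w 0.134
[ [0.0,0.0,-0.89,0.0],[0.0,0.0,-0.89,0.0],[0.01,0.0,-0.89,0.0],[0.0,0.0,-0.89,0.0],[0.01,0.0,-0.89,0.0],[0.0,0.0,-0.89,0.0],[0.01,0.0,-0.89,0.0],[0.0,0.0,-0.89,0.0],[0.01,0.0,-0.88,0.0] ]
--
[ [0.89,0.0,0.0,0.26],[0.89,-0.02,0.0,0.26],[0.89,-0.04,0.0,0.26],[0.89,-0.06,0.0,0.26],[0.89,-0.07,0.0,0.26],[0.89,-0.09,0.0,0.26],[0.88,-0.11,0.0,0.26],[0.88,-0.13,0.0,0.26],[0.88,-0.15,0.0,0.26],[0.87,-0.17,0.0,0.26] ]
[ [0.87,-0.18,0.0,0.26],[0.87,-0.2,0.0,0.25],[0.86,-0.22,0.0,0.26],[0.86,-0.24,0.0,0.25],[0.85,-0.26,0.0,0.26],[0.85,-0.27,0.0,0.25],[0.84,-0.29,0.0,0.26],[0.84,-0.31,0.0,0.25],[0.83,-0.32,0.0,0.26],[0.82,-0.34,0.0,0.25] ]
[ [0.81,-0.36,0.0,0.26],[0.81,-0.37,0.0,0.25],[0.8,-0.39,0.0,0.26],[0.79,-0.41,0.0,0.25] ]
--
```

Call:
{"op": "jog_arm", "data": {
  "increments": [
    [0, 0, -0.2, 0],
    [0, 0, -0.4, 0],
    [0, 0, -0.6, 0],
    [0, 0, -0.8, 0],
    [0, 0, -0.8, 0],
    [0, 0, -0.9, 0],
    [0, 0, -0.9, 0],
    [0, 0, -0.9, 0],
    [0, 0, -0.9, 0]
  ]
}}

```text
time_s: 7.0
tcp_pos: [0.5178, 0.2982, 0.3491]
ee_rot: [[0.255, -0.967, -0.0], [-0.967, -0.255, 0.0], [-0.0, 0.0, -1.0]]
wrist_force: [-0.5, 0.7, -7.6]
gripper_width: 0.13
gripper_force: 30.0
```

Call:
{"op": "jog_arm", "data": {
  "increments": [
    [0.2, 0, -0.8, 0],
    [0.5, 0, -0.8, 0.1],
    [0.89, -0.01, 0, 0.26],
    [0.89, -0.03, 0, 0.26],
    [0.89, -0.05, 0, 0.26],
    [0.89, -0.07, 0, 0.26],
    [0.89, -0.09, 0, 0.26],
    [0.88, -0.11, 0, 0.26],
    [0.88, -0.13, 0, 0.26],
    [0.88, -0.15, 0, 0.26]
  ]
}}

```text
time_s: 8.0
tcp_pos: [0.5598, 0.1459, 0.3797]
ee_rot: [[0.081, -0.997, -0.0], [-0.997, -0.081, -0.0], [0.0, 0.0, -1.0]]
wrist_force: [-0.4, 0.1, -5.6]
gripper_width: 0.133
gripper_force: 30.0
```

```bash
python3 -c "
from plan import *
a=-75.2-np.degrees(.258+.236)
plan([(.6278,-.1153,.38,a)])"
```

```text
t 8.0 at [0.5598 0.1459 0.3797] yaw -85.33 F [-0.4  0.1 -5.6] w 0.133
[ [0.89,-0.16,0.0,0.26],[0.88,-0.17,0.0,0.26],[0.88,-0.19,0.0,0.26],[0.87,-0.21,0.0,0.27],[0.87,-0.23,0.0,0.26],[0.87,-0.25,0.0,0.27],[0.86,-0.27,0.0,0.26],[0.85,-0.28,0.0,0.27],[0.85,-0.3,0.0,0.26],[0.84,-0.32,0.0,0.27] ]
[ [0.83,-0.34,0.0,0.26],[0.83,-0.35,0.0,0.27],[0.82,-0.37,0.0,0.26],[0.81,-0.39,-0.01,0.27],[0.81,-0.41,0.0,0.26] ]
--
```

Call:
{"op": "jog_arm", "data": {
  "increments": [
    [0.89, -0.16, 0, 0.26],
    [0.88, -0.17, 0, 0.26],
    [0.88, -0.19, 0, 0.26],
    [0.87, -0.21, 0, 0.27],
    [0.87, -0.23, 0, 0.26],
    [0.87, -0.25, 0, 0.27],
    [0.86, -0.27, 0, 0.26],
    [0.85, -0.28, 0, 0.27],
    [0.85, -0.3, 0, 0.26],
    [0.84, -0.32, 0, 0.27]
  ]
}}

```text
time_s: 9.0
tcp_pos: [0.6053, -0.0282, 0.3797]
ee_rot: [[-0.129, -0.992, -0.001], [-0.992, 0.129, -0.0], [0.0, 0.0, -1.0]]
wrist_force: [0.6, 0.5, -7.0]
gripper_width: 0.133
gripper_force: 30.0
```

Call:
{"op": "jog_arm", "data": {
  "increments": [
    [0.83, -0.34, 0, 0.26],
    [0.83, -0.35, 0, 0.27],
    [0.7, -0.37, 0, 0.26],
    [0.5, -0.3, 0, 0.27],
    [0.3, -0.2, 0, 0.1],
    [0, 0, 0, 0],
    [0, 0, 0, 0],
    [0, 0, 0, 0]
  ]
}}

```text
time_s: 9.8
tcp_pos: [0.6257, -0.0934, 0.38]
ee_rot: [[-0.218, -0.976, -0.0], [-0.976, 0.218, 0.0], [-0.0, 0.0, -1.0]]
wrist_force: [-0.3, -0.2, -7.1]
gripper_width: 0.134
gripper_force: 30.0
```

```bash
python3 -c "
from plan import *
a=-75.2-np.degrees(.258+.236)
from station import eyes
import cv2
for c in('scene','top'): cv2.imwrite(f'pics/{c}1.png',eyes.capture(c))
plan([(.6278,-.1153,.38,a)])"
```

```text
t 9.9 at [ 0.6258 -0.0934  0.3801] yaw -102.57 F [-0.4  0.5 -6.4] w 0.134
[ [0.52,-0.17,0.0,0.1],[0.53,-0.17,0.0,0.1] ]
--
```

```bash
cat > b.py <<'E'
from fit import *
im={c:cv2.imread(f"pics/{c}1.png") for c in C}
G={c:grad(im[c]) for c in C}
def run(q,zb):
    h=.024+zb
    c4=[[.045,.065],[.045,-.065],[-.045,-.065],[-.045,.065]]
    z=lambda i,k:np.array([*c4[i],k])
    E={"scene":np.vstack([seg(z(0,h),z(1,h)),seg(z(0,h),z(3,h)),seg(z(0,zb),z(1,zb)),seg(z(0,zb),z(3,zb)),seg(z(0,zb),z(0,h),15)]),
       "top":np.vstack([seg(z(i,h),z((i+1)%4,h)) for i in range(4)])}
    for k in C: print(k,[np.round(v,4).tolist() for v in edge(q,{k:E[k]},G)])
    for k in C:
        p=proj(k,world(q,E[k]))
        for u in p: cv2.circle(im[k],tuple(np.round(u*8).astype(int)),2,(0,0,255),-1,shift=3)
q=np.array([.6258,-.0934,np.radians(-102.57+75.2)+.258]);print(q)
for zb in(.158,.16,.162): run(q,zb)
im2={c:cv2.imread(f"pics/{c}1.png") for c in C}
a=im2["top"][140:260,300:460];b=im2["scene"][120:300,140:380]
cv2.imwrite("pics/held.png",np.hstack([cv2.resize(x,(400,300),interpolation=cv2.INTER_CUBIC) for x in(a,b)]))
E
python3 b.py
```

```text
[ 0.6258     -0.0934     -0.21969662]
scene [[0.6255, -0.0951, -0.2339], -352.6729, -342.5461120605469]
top [[0.6259, -0.0933, -0.216], -309.8597, -309.5368957519531]
scene [[0.6276, -0.0924, -0.2366], -351.9363, -332.9664001464844]
top [[0.6257, -0.0928, -0.2134], -310.509, -309.0802917480469]
scene [[0.6297, -0.0896, -0.2352], -351.5758, -277.2854919433594]
top [[0.6253, -0.0924, -0.2103], -311.4063, -307.3674011230469]
```

View pics/held.png

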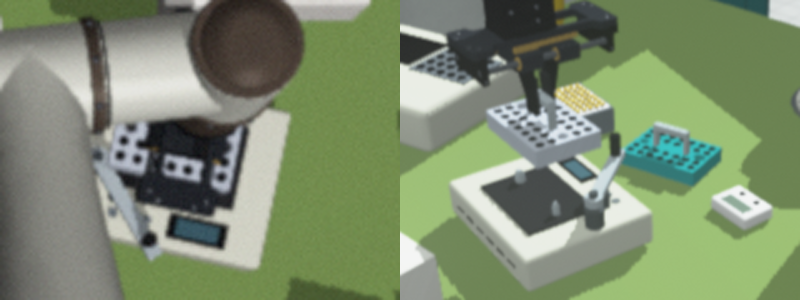

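The crop shows the block hanging level from the gripper above the bed. Both pins and the brace are visible below it in the scene view. I'll move over the pins, lower the block to just above the brace, and measure again.

```bash
python3 -c "
from plan import *
plan([(.627,-.1156,.327,-103.3)])"
```

```text
t 9.9 at [ 0.6258 -0.0934  0.3801] yaw -102.57 F [-0.4  0.5 -6.4] w 0.134
[ [0.36,-0.1,0.88,0.05],[0.36,-0.1,0.89,0.05],[0.35,-0.11,0.88,0.06] ]
--
```

Call:
{"op": "jog_arm", "data": {
  "increments": [
    [0.36, -0.1, 0.5, 0.05],
    [0.36, -0.1, 0.7, 0.05],
    [0.35, -0.11, 0.8, 0.06],
    [0, 0, 0.65, 0],
    [0, 0, 0, 0],
    [0, 0, 0, 0]
  ]
}}

```text
time_s: 10.5
tcp_pos: [0.6273, -0.1163, 0.3264]
ee_rot: [[-0.231, -0.973, -0.001], [-0.973, 0.231, -0.0], [0.001, 0.001, -1.0]]
wrist_force: [-0.0, -0.5, -6.4]
gripper_width: 0.128
gripper_force: 30.0
```

```bash
cat > c.py <<'E'
from fit import *
from station import sense
import sys
s=sense();tz=s["tcp_pos"];R=s["ee_rot"];yaw=np.arctan2(R[1][0],R[0][0])
im=eyes.capture("scene");cv2.imwrite(f"pics/scene{sys.argv[1]}.png",im)
G={"scene":grad(im)}
q=np.array([tz[0],tz[1],yaw+np.radians(75.22)+.258]);print("tool",np.round(tz,4),"pred",q.round(4))
for zb in (tz[2]-.22,tz[2]-.218,tz[2]-.222):
    h=.024+zb
    c4=[[.045,.065],[.045,-.065],[-.045,-.065],[-.045,.065]]
    z=lambda i,k:np.array([*c4[i],k])
    E=np.vstack([seg(z(0,h),z(1,h)),seg(z(0,h),z(3,h)),seg(z(0,zb),z(1,zb)),seg(z(0,zb),z(3,zb)),seg(z(0,zb),z(0,h),15)])
    print("held",zb.round(4),[np.round(v,4).tolist() for v in edge(q,{"scene":E},G)])
im0=cv2.imread("pics/scene0.png");G0={"scene":grad(im0)}
B=lambda x,y,k=.06:np.array([x,y,k])
E=np.vstack([seg(B(.05,.07),B(.05,-.07)),seg(B(.05,-.07),B(-.05,-.07)),seg(B(.05,.07),B(-.03,.07)),seg(B(.08,.115,0),B(.08,-.115,0),60),seg(B(.08,.115,0),B(-.08,.115,0),60)])
qb,*o=edge([.628,-.1153,-.236],{"scene":E},G0);print("bed scene",qb.round(4))
x=im0.copy()
D=np.vstack([E[:120],seg(B(0,.05),B(0,.05,.078)),seg(B(0,-.05),B(0,-.05,.078))])
for u in proj("scene",world(qb,D)): cv2.circle(x,tuple(np.round(u*16).astype(int)),1,(0,0,255),-1,shift=4)
y0=x[190:280,165:285];y1=im[130:265,150:310]
cv2.imwrite(f"pics/v{sys.argv[1]}.png",np.hstack([cv2.resize(k,(400,300),interpolation=cv2.INTER_CUBIC) for k in(y0,y1)]))
E
python3 c.py 2
```

```text
tool [ 0.6273 -0.1163  0.3264] pred [ 0.6273 -0.1163 -0.233 ]
held 0.1064 [[0.6288, -0.1143, -0.244], -394.6886, -367.2171936035156]
held 0.1084 [[0.6306, -0.1115, -0.2344], -394.3491, -302.6138916015625]
held 0.1044 [[0.627, -0.1166, -0.2398], -395.5064, -393.37249755859375]
bed scene [ 0.6285 -0.1145 -0.2797]
```

View pics/v2.png

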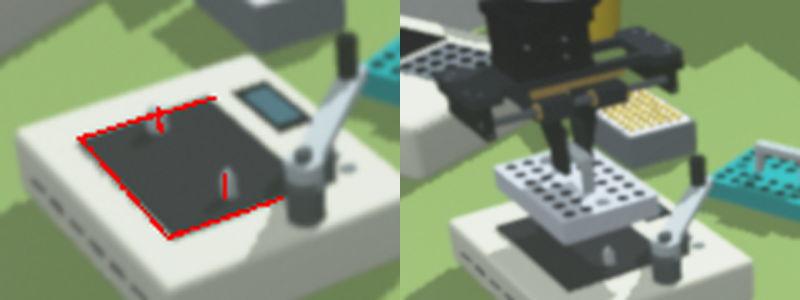

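```bash
cat > d.py <<'E'
from fit import *
im={c:cv2.imread(f"pics/{c}0.png") for c in C}
def vis(c,q,y,rb,rt):  # mask of rendered pin, supersampled
    k=8;o=proj(c,world(q,[0,y,.069]))[0];x0=np.floor(o)-12
    M=np.zeros((24*k,24*k),np.uint8)
    a=np.linspace(0,2*np.pi,24,False)
    ring=lambda r,z:np.c_[r*np.cos(a),y+r*np.sin(a),np.full(24,z)]
    for A in(np.vstack([ring(rb,.06),ring(rb,.072)]),np.vstack([ring(rb,.072),ring(rt,.078)])):
        p=(proj(c,world(q,A))-x0+.5)*k
        cv2.fillConvexPoly(M,cv2.convexHull(p.astype(np.float32)).astype(np.int32),255)
    w=cv2.resize(M,(24,24),interpolation=cv2.INTER_AREA)/255.
    yy,xx=np.mgrid[:24,:24];return np.array([(w*xx).sum(),(w*yy).sum()])/w.sum()+x0
def blob(c,q,y):
    o=proj(c,world(q,[0,y,.069]))[0];r=7 if c=="scene" else 5
    x0,y0=np.round(o).astype(int)-r
    g=cv2.cvtColor(im[c],6)[y0:y0+2*r+1,x0:x0+2*r+1].astype(float)
    w=np.clip(g-(np.median(g)+12),0,40)
    n,l,st,ce=cv2.connectedComponentsWithStats((w>8).astype(np.uint8))
    i=1+np.argmin(np.hypot(*(ce[1:]-r).T)-.05*st[1:,4]);w=w*(cv2.dilate((l==i).astype(np.uint8),np.ones((3,3)))>0)
    yy,xx=np.mgrid[:2*r+1,:2*r+1];return np.array([(w*xx).sum(),(w*yy).sum()])/w.sum()+[x0,y0],st[i,4]
q=np.array([.6278,-.1153,-.238])
pin=[("b",-.05,.007,.0035),("s",.05,.005,.0015)]
O={(c,n):blob(c,q,y) for c in C for n,y,_,_ in pin}
def res(q,cams):return np.concatenate([vis(c,q,y,a,b)-O[c,n][0] for c in cams for n,y,a,b in pin])
for cams in(["scene"],["top"],["scene","top"]):
    s=least_squares(res,q,args=(cams,),diff_step=2e-3,x_scale=[.01,.01,.05]);print(cams,s.x.round(4),s.fun.round(2))
print(O)
E
python3 d.py
```

```text
['scene'] [ 0.6196 -0.1278 -0.2191] [ 0.24  2.   -0.84 -2.57]
['top'] [ 0.6247 -0.1186 -0.2251] [-0.07 -0.04  0.08  0.04]
['scene', 'top'] [ 0.6237 -0.121  -0.2263] [ 0.98  3.65 -0.26 -0.6   0.73  0.31  0.91  0.38]
{('scene', 'b'): (array([209.98051398, 220.63484891]), np.int32(94)), ('scene', 's'): (array([232.93913043, 244.42529644]), np.int32(41)), ('top', 'b'): (array([390.42654028, 205.39810427]), np.int32(28)), ('top', 's'): (array([356.31898239, 197.90215264]), np.int32(16))}
```

```bash
cat > e.py <<'E'
from fit import *
im={c:cv2.imread(f"pics/{c}0.png") for c in C}
Q={"scene":[.6295,-.1148,-.2425],"top":[.6262,-.1154,-.2329]}
pan=[]
for c,(x0,y0,w,h,k) in {"top":(340,175,66,50,6),"scene":(185,200,80,60,5)}.items():
    I=cv2.resize(im[c][y0:y0+h,x0:x0+w],None,fx=k,fy=k,interpolation=cv2.INTER_CUBIC)
    I=cv2.resize(I,(400,300));sx,sy=400/w,300/h
    raw=I.copy();a=np.linspace(0,2*np.pi,33)
    for y,rb,rt in((-.05,.007,.0035),(.05,.005,.0015)):
        for r,z in((rb,.06),(rb,.072),(rt,.078)):
            p=(proj(c,world(Q[c],np.c_[r*np.cos(a),y+r*np.sin(a),0*a+z]))-[x0,y0]+.5)*[sx,sy]
            cv2.polylines(I,[np.round(p).astype(np.int32)],True,(0,0,255),1)
    b=np.array([[.05,.07,.06],[.05,-.07,.06],[-.05,-.07,.06],[-.05,.07,.06]])
    cv2.polylines(I,[np.round((proj(c,world(Q[c],b))-[x0,y0]+.5)*[sx,sy]).astype(np.int32)],True,(0,255,255),1)
    pan.append(np.hstack([raw,I]))
cv2.imwrite("pics/pins.png",np.vstack(pan))
E
python3 e.py
```

```text
(no output)
```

View pics/pins.png

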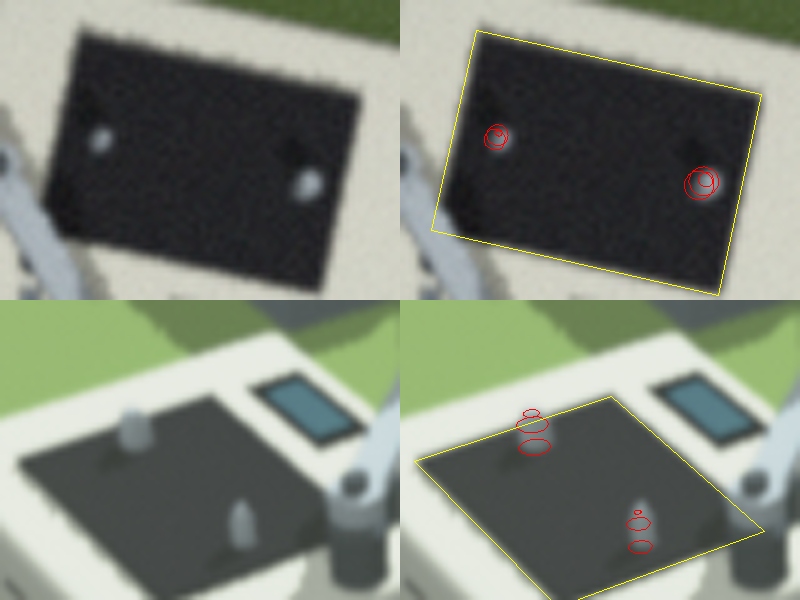

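```bash
python3 -c "
from plan import *
plan([(.6275,-.1166,.300,-103.35)])"
```

```text
t 10.55 at [ 0.6275 -0.1162  0.3273] yaw -103.33 F [-0.4  0.2 -6. ] w 0.138
[ [0.01,0.0,0.68,0.0],[0.01,0.0,0.69,0.0] ]
--
```

Call:
{"op": "jog_arm", "data": {
  "increments": [
    [0.02, 0, 0.4, 0],
    [0, 0, 0.4, 0],
    [0, 0, 0.3, 0],
    [0, 0, 0.25, 0],
    [0, 0, 0, 0],
    [0, 0, 0, 0]
  ]
}}

```text
time_s: 11.15
tcp_pos: [0.6271, -0.1166, 0.2999]
ee_rot: [[-0.231, -0.973, -0.0], [-0.973, 0.231, -0.0], [0.0, -0.0, -1.0]]
wrist_force: [0.7, -1.0, -6.2]
gripper_width: 0.134
gripper_force: 30.0
```

Call:
{"op": "jog_arm", "data": {
  "increments": [
    [0, 0, 0.1, 0],
    [0, 0, 0.1, 0],
    [0, 0, 0.05, 0],
    [0, 0, 0, 0]
  ]
}}

```text
time_s: 11.55
tcp_pos: [0.627, -0.1166, 0.2947]
ee_rot: [[-0.231, -0.973, -0.0], [-0.973, 0.231, 0.0], [0.0, 0.0, -1.0]]
wrist_force: [-0.6, -1.0, -7.0]
gripper_width: 0.138
gripper_force: 30.0
```

```bash
python3 -c "
from plan import *
print(np.round(sense()['moment'],2));plan([(.6275,-.1166,.285,-103.35)])"
```

```text
[ 0.09 -0.03 -0.04]
t 11.55 at [ 0.627  -0.1166  0.2947] yaw -103.37 F [-0.6 -1.  -7. ] w 0.138
[ [-0.01,-0.03,0.49,0.0] ]
--
```

Call:
{"op": "jog_arm", "data": {
  "increments": [
    [0, 0, 0.1, 0],
    [0, 0, 0.1, 0],
    [0, 0, 0, 0]
  ]
}}

```text
time_s: 11.85
tcp_pos: [0.6268, -0.1167, 0.2905]
ee_rot: [[-0.231, -0.973, -0.001], [-0.973, 0.231, -0.0], [0.0, 0.001, -1.0]]
wrist_force: [-1.1, 0.1, -6.7]
gripper_width: 0.134
gripper_force: 30.0
```

Call:
{"op": "jog_arm", "data": {
  "increments": [
    [0, 0, 0.1, 0],
    [0, 0, 0.1, 0],
    [0, 0, 0, 0]
  ]
}}

```text
time_s: 12.15
tcp_pos: [0.6268, -0.1167, 0.2864]
ee_rot: [[-0.231, -0.973, -0.001], [-0.973, 0.231, 0.0], [0.0, 0.001, -1.0]]
wrist_force: [-0.6, 0.4, -7.1]
gripper_width: 0.133
gripper_force: 30.0
```

Call:
{"op": "jog_arm", "data": {
  "increments": [
    [0, 0, 0.1, 0],
    [0, 0, 0.1, 0],
    [0, 0, 0, 0]
  ]
}}

```text
time_s: 12.45
tcp_pos: [0.6269, -0.1167, 0.2825]
ee_rot: [[-0.231, -0.973, -0.001], [-0.973, 0.231, 0.0], [0.0, 0.001, -1.0]]
wrist_force: [-1.7, -0.8, -6.2]
gripper_width: 0.136
gripper_force: 30.0
```

Call:
{"op": "jog_arm", "data": {
  "increments": [
    [0, 0, 0.1, 0],
    [0, 0, 0.05, 0],
    [0, 0, 0, 0]
  ]
}}

```text
time_s: 12.75
tcp_pos: [0.6267, -0.1167, 0.2801]
ee_rot: [[-0.231, -0.973, -0.001], [-0.973, 0.231, -0.0], [0.0, 0.001, -1.0]]
wrist_force: [-4.0, -0.2, -3.2]
gripper_width: 0.133
gripper_force: 30.0
```

Call:
{"op": "jog_arm", "data": {
  "increments": [
    [0, 0, 0.05, 0],
    [0, 0, 0.05, 0],
    [0, 0, 0, 0]
  ]
}}

```text
time_s: 13.05
tcp_pos: [0.6265, -0.1166, 0.2799]
ee_rot: [[-0.231, -0.973, -0.001], [-0.973, 0.231, -0.0], [0.001, 0.001, -1.0]]
wrist_force: [-7.4, 0.4, 4.2]
gripper_width: 0.131
gripper_force: 30.0
```

Call:
{"op": "jog_arm", "data": {
  "increments": [
    [0, 0, 0, 0],
    [0, 0, 0, 0],
    [0, 0, 0, 0],
    [0, 0, 0, 0],
    [0, 0, 0, 0]
  ],
  "grip": 50
}}

```text
time_s: 13.55
tcp_pos: [0.6275, -0.1165, 0.2783]
ee_rot: [[-0.231, -0.973, 0.002], [-0.973, 0.231, -0.0], [-0.0, -0.002, -1.0]]
wrist_force: [1.1, -0.8, 0.2]
gripper_width: 0.503
gripper_force: 0.0
```

Call:
{"op": "jog_arm", "data": {
  "increments": [
    [0, 0, -0.4, 0],
    [0, 0, -0.8, 0],
    [0, 0, -0.9, 0],
    [0, 0, -0.9, 0],
    [0, 0, -0.9, 0],
    [0, 0, -0.9, 0],
    [0, 0, -0.9, 0],
    [0, 0, 0, 0]
  ]
}}

```text
time_s: 14.35
tcp_pos: [0.6276, -0.1168, 0.3957]
ee_rot: [[-0.231, -0.973, 0.007], [-0.973, 0.231, -0.001], [-0.001, -0.007, -1.0]]
wrist_force: [1.5, 0.2, 0.1]
gripper_width: 0.581
gripper_force: 0.0
```

```bash
cat > g.py <<'E'
from fit import *
im={c:eyes.capture(c) for c in C}
for c in C: cv2.imwrite(f"pics/{c}3.png",im[c])
for c in C:
    for n in("block","brace_knob","brace"): 
        try: print(c,n,[(np.round(d["centre"],3).tolist(),round(d["conf"],2)) for d in eyes.spot_in(c,n)])
        except Exception as e: print(e)
q0=np.array([.627,-.1163,-.236])
G={"scene":grad(im["scene"])}
c4=[[.045,.065],[.045,-.065],[-.045,-.065],[-.045,.065]]
z=lambda i,k:np.array([*c4[i],k])
for zb in(.06,.063,.066):
    h=zb+.024
    E=np.vstack([seg(z(0,h),z(1,h)),seg(z(0,h),z(3,h)),seg(z(0,zb),z(1,zb)),seg(z(0,zb),z(3,zb)),seg(z(0,zb),z(0,h),15)])
    print(zb,[np.round(v,4).tolist() for v in edge(q0,{"scene":E},G)])
k0,k1=[np.array([x,y]) for x,y in((160,130),(316,150))]
a=im["scene"][160:280,150:310];b=im["top"][155:245,312:432]
cv2.imwrite("pics/v3.png",np.hstack([cv2.resize(k,(400,300),interpolation=cv2.INTER_CUBIC) for k in(a,b)]))
for nm,f in(("t0",cv2.imread("pics/top0.png")),):
    for th in np.arange(.5,.95,.05):
        a_=np.pi+th+q0[2];hx=world(q0,[-.03,.097,.114])[0];kn=hx+.11*np.array([np.cos(a_),np.sin(a_),0])
        print(round(th,2),kn.round(3),proj("top",kn).round(1)[0],proj("scene",kn).round(1)[0])
E
python3 g.py
```

```text
scene block [([0.267, 0.433, 0.02], 0.88), ([0.634, -0.097, 0.082], 0.74), ([0.373, -0.095, 0.025], 0.64), ([0.347, 0.266, 0.031], 0.57)]
scene brace_knob [([0.572, -0.043, 0.096], 0.91)]
scene brace [([0.567, -0.043, 0.095], 0.8)]
top block [([0.631, -0.08, 0.081], 0.89), ([0.328, 0.254, 0.023], 0.82), ([0.367, -0.134, 0.02], 0.81), ([0.248, 0.425, 0.026], 0.6)]
top brace_knob [([0.465, 0.524, 0.036], 0.67), ([0.527, -0.069, 0.097], 0.46)]
top brace []
0.06 [[0.6266, -0.116, -0.2348], -365.6812, -363.7492980957031]
0.063 [[0.6294, -0.1125, -0.2333], -364.0122, -310.5577087402344]
0.066 [[0.6322, -0.1088, -0.2333], -361.9269, -267.6018981933594]
0.5 [ 0.514 -0.044  0.114] [349.6 238.7] [279.9 208.7]
0.55 [ 0.516 -0.049  0.114] [351.5 238.1] [277.8 208.2]
0.6 [ 0.518 -0.054  0.114] [353.4 237.4] [275.5 207.7]
0.65 [ 0.52  -0.059  0.114] [355.2 236.6] [273.2 207.3]
0.7 [ 0.522 -0.064  0.114] [357.  235.8] [270.9 207. ]
0.75 [ 0.525 -0.069  0.114] [358.7 234.8] [268.6 206.7]
0.8 [ 0.528 -0.074  0.114] [360.4 233.8] [266.2 206.5]
0.85 [ 0.531 -0.078  0.114] [362.1 232.7] [263.8 206.3]
0.9 [ 0.534 -0.083  0.114] [363.6 231.5] [261.4 206.2]
```

View pics/v3.png

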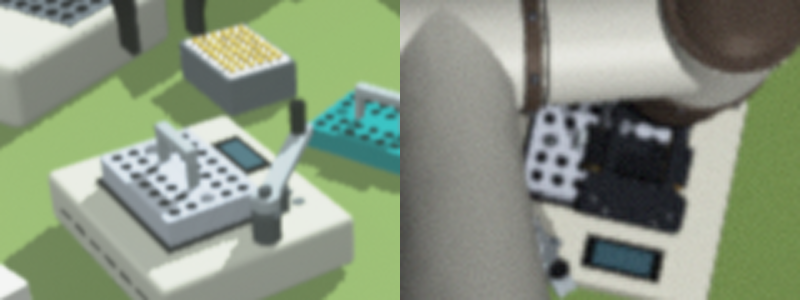

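The block lies square on the bed with an even dark margin. It fits best at z = 60 mm, so it is seated. The knob is at about (297,115) in the left crop, which gives a brace angle of about 0.76 rad. Next I'll push the knob with closed fingers.

```bash
cat > h.py <<'E'
from plan import *
from fit import world
q0=np.array([.627,-.1163,-.236]);hx=world(q0,[-.03,.097,0])[0]
def W(th,d,z,tt=None):
    a=np.pi+th+q0[2];k=hx[:2]+.11*np.array([np.cos(a),np.sin(a)])
    t=a+np.pi/2 ; n=np.array([np.cos(t),np.sin(t)]);p=k-d*n
    return (p[0],p[1],z,(np.degrees(t)-90+360)%360)
E
python3 -c "
from h import *
print(W(.76,.035,.3))
a=W(.76,.038,.395);plan([a,W(.76,.038,.289)],w=.07)"
```

```text
(np.float64(0.5077587823468604), np.float64(-0.03970863238921571), 0.3, np.float64(210.0229884648552))
t 14.75 at [ 0.627  -0.1166  0.391 ] yaw -103.36 F [ 0.  -0.2  0.4] w 0.578
[ [-0.21,0.57,-0.02,0.85],[-0.17,0.58,-0.02,0.85],[-0.13,0.59,-0.02,0.85],[-0.09,0.6,-0.02,0.85],[-0.05,0.6,-0.02,0.85],[0.0,0.6,-0.01,0.85],[0.04,0.6,-0.02,0.84],[0.08,0.6,-0.01,0.85],[0.12,0.59,-0.02,0.84],[0.15,0.58,-0.01,0.85] ]
[ [0.19,0.57,-0.02,0.84],[0.23,0.55,-0.01,0.85] ]
--
[ [0.0,0.0,0.88,0.0],[0.0,0.0,0.88,0.0],[0.0,0.0,0.88,0.0],[0.0,0.0,0.89,0.0],[0.0,0.0,0.88,0.0],[0.0,0.0,0.89,0.0] ]
--
```

Call:
{"op": "jog_arm", "data": {
  "increments": [
    [-0.21, 0.57, 0, 0.85],
    [-0.17, 0.58, 0, 0.85],
    [-0.13, 0.59, 0, 0.85],
    [-0.09, 0.6, 0, 0.85],
    [-0.05, 0.6, 0, 0.85],
    [0, 0.6, 0, 0.85],
    [0.04, 0.6, 0, 0.84],
    [0.08, 0.6, 0, 0.85],
    [0.12, 0.59, 0, 0.84],
    [0.15, 0.58, 0, 0.85]
  ],
  "grip": 0
}}

```text
time_s: 15.75
tcp_pos: [0.5258, -0.0501, 0.3916]
ee_rot: [[-0.792, -0.61, -0.001], [-0.61, 0.792, -0.0], [0.001, 0.0, -1.0]]
wrist_force: [-0.3, -0.5, 0.2]
gripper_width: 0.005
gripper_force: 0.0
```

Call:
{"op": "jog_arm", "data": {
  "increments": [
    [0.19, 0.57, 0, 0.84],
    [0.23, 0.55, 0, 0.85],
    [0, 0, 0.3, 0],
    [0, 0, 0.6, 0],
    [0, 0, 0.5, 0],
    [0, 0, 0, 0],
    [0, 0, 0, 0]
  ]
}}

```text
time_s: 16.45
tcp_pos: [0.5067, -0.0373, 0.3632]
ee_rot: [[-0.866, -0.5, -0.001], [-0.5, 0.866, -0.001], [0.002, 0.0, -1.0]]
wrist_force: [-0.2, -0.7, 0.6]
gripper_width: 0.006
gripper_force: 0.0
```

```bash
python3 -c "
from h import *
plan([W(.76,.038,.288)],w=.07)"
```

```text
t 16.45 at [ 0.5067 -0.0373  0.3632] yaw -149.98 F [-0.2 -0.7  0.6] w 0.006
[ [0.0,0.0,0.75,0.0],[0.0,0.0,0.75,0.0],[0.0,0.01,0.75,0.0],[0.01,0.0,0.75,0.0],[0.0,0.01,0.76,0.0] ]
--
```

Call:
{"op": "jog_arm", "data": {
  "increments": [
    [0, 0, 0.75, 0],
    [0, 0, 0.75, 0],
    [0, 0, 0.75, 0],
    [0, 0, 0.75, 0],
    [0, 0, 0.65, 0],
    [0, 0, 0.05, 0],
    [0, 0, 0, 0]
  ]
}}

```text
time_s: 17.15
tcp_pos: [0.5067, -0.0371, 0.2902]
ee_rot: [[-0.866, -0.501, 0.0], [-0.501, 0.866, -0.0], [-0.0, -0.0, -1.0]]
wrist_force: [0.2, 0.3, 0.5]
gripper_width: 0.005
gripper_force: 0.0
```

```bash
python3 -c "
from h import *
plan([W(.76,.023,.288)]+[W(t,.021,.288) for t in(.9,1.0,1.1,1.2,1.3,1.4,1.5,1.56)],v=.011,w=.07)"
```

```text
t 17.15 at [ 0.5067 -0.0371  0.2902] yaw -149.96 F [0.2 0.3 0.5] w 0.005
[ [0.01,-0.37,0.05,0.0],[0.01,-0.37,0.06,0.0] ]
--
[ [0.05,-0.44,0.0,-0.87],[0.08,-0.43,0.0,-0.88] ]
--
[ [0.04,-0.28,0.0,-0.62],[0.05,-0.27,0.0,-0.63] ]
--
[ [0.04,-0.28,0.0,-0.62],[0.05,-0.28,0.0,-0.63] ]
--
[ [0.04,-0.28,0.0,-0.62],[0.05,-0.27,0.0,-0.63] ]
--
[ [0.04,-0.28,0.0,-0.62],[0.05,-0.27,0.0,-0.63] ]
--
[ [0.04,-0.28,0.0,-0.62],[0.05,-0.27,0.0,-0.63] ]
--
[ [0.04,-0.28,0.0,-0.62],[0.05,-0.28,0.0,-0.63] ]
--
[ [0.06,-0.33,0.0,-0.75] ]
--
```

Call:
{"op": "jog_arm", "data": {
  "increments": [
    [0, -0.3, 0.05, 0],
    [0, -0.3, 0.05, 0],
    [0, -0.14, 0, 0],
    [0.05, -0.44, 0, -0.87],
    [0.08, -0.43, 0, -0.87],
    [0, 0, 0, 0]
  ]
}}

```text
time_s: 17.75
tcp_pos: [0.5212, -0.0667, 0.2882]
ee_rot: [[-0.789, -0.615, 0.001], [-0.615, 0.789, -0.0], [-0.001, -0.001, -1.0]]
wrist_force: [0.4, -0.1, 0.7]
gripper_width: 0.007
gripper_force: 0.0
```

Call:
{"op": "jog_arm", "data": {
  "increments": [
    [0.04, -0.28, 0, -0.62],
    [0.05, -0.27, 0, -0.63],
    [0.04, -0.28, 0, -0.62],
    [0.05, -0.28, 0, -0.63],
    [0, 0, 0, 0]
  ]
}}

```text
time_s: 18.25
tcp_pos: [0.5332, -0.0851, 0.288]
ee_rot: [[-0.652, -0.759, 0.0], [-0.759, 0.652, -0.0], [-0.0, -0.0, -1.0]]
wrist_force: [-0.1, -0.4, -1.2]
gripper_width: 0.002
gripper_force: 0.0
```

```bash
python3 -c "
from h import *
from station import eyes
from fit import proj
import cv2
cv2.imwrite('pics/scene4.png',eyes.capture('scene'))
print([(np.round(d['centre'],3).tolist(),d['conf']) for d in eyes.spot_in('scene','brace_knob')])
plan([W(t,.021,.288) for t in(1.2,1.3,1.4,1.48)],v=.011,w=.07)
im=cv2.imread('pics/scene4.png')
cv2.imwrite('pics/v4.png',cv2.resize(im[150:270,150:310],(640,480),interpolation=cv2.INTER_CUBIC))"
```

```text
[([0.584, -0.061, 0.099], 0.79), ([0.654, -0.039, 0.054], 0.64)]
t 18.35 at [ 0.5329 -0.0848  0.288 ] yaw -130.67 F [0.1 0.  0.2] w 0.002
[ [0.04,-0.29,0.0,-0.64],[0.05,-0.28,0.0,-0.65] ]
--
[ [0.04,-0.28,0.0,-0.62],[0.05,-0.27,0.0,-0.63] ]
--
[ [0.04,-0.28,0.0,-0.62],[0.05,-0.27,0.0,-0.63] ]
--
[ [0.03,-0.22,0.0,-0.5],[0.05,-0.22,0.0,-0.5] ]
--
```

View pics/v4.png

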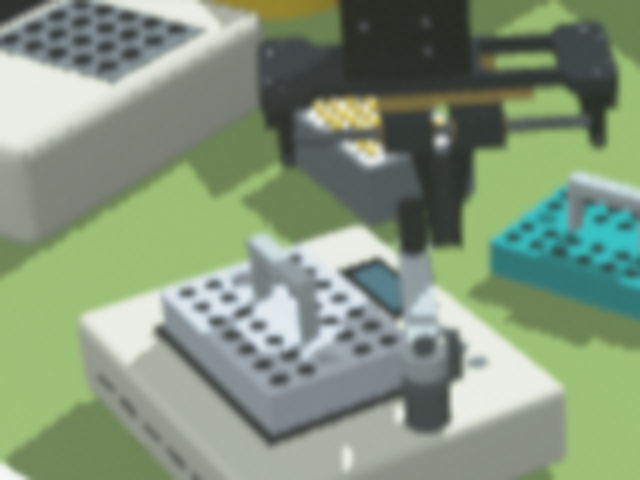

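The knob is moving. It is now at about (253,207) in full-picture pixels, roughly 1.05 rad, with the fingers behind it. I'll keep pushing.

Call:
{"op": "jog_arm", "data": {
  "increments": [
    [0.04, -0.29, 0, -0.64],
    [0.05, -0.28, 0, -0.65],
    [0.04, -0.28, 0, -0.62],
    [0.05, -0.27, 0, -0.63],
    [0, 0, 0, 0]
  ]
}}

```text
time_s: 18.85
tcp_pos: [0.5491, -0.101, 0.288]
ee_rot: [[-0.485, -0.875, 0.0], [-0.875, 0.485, -0.0], [-0.0, -0.0, -1.0]]
wrist_force: [-0.6, 1.1, -0.3]
gripper_width: 0.007
gripper_force: 0.0
```

Call:
{"op": "jog_arm", "data": {
  "increments": [
    [0.04, -0.28, 0, -0.62],
    [0.05, -0.27, 0, -0.63],
    [0.03, -0.22, 0, -0.5],
    [0.05, -0.22, 0, -0.5],
    [0, 0, 0, 0],
    [0, 0, 0, 0]
  ]
}}

```text
time_s: 19.45
tcp_pos: [0.5651, -0.1122, 0.2879]
ee_rot: [[-0.321, -0.947, -0.0], [-0.947, 0.321, 0.0], [-0.0, 0.0, -1.0]]
wrist_force: [0.0, -0.5, -0.2]
gripper_width: 0.004
gripper_force: 0.0
```

```bash
python3 -c "
from h import *
from station import eyes
import cv2
cv2.imwrite('pics/scene5.png',eyes.capture('scene'))
print([(np.round(d['centre'],3).tolist(),d['conf']) for d in eyes.spot_in('scene','brace_knob')])
plan([W(1.57,.021,.288)],v=.011,w=.07)
im=cv2.imread('pics/scene5.png')
cv2.imwrite('pics/v5.png',cv2.resize(im[150:270,150:310],(640,480),interpolation=cv2.INTER_CUBIC))"
```

```text
[([0.609, -0.074, 0.1], 0.8)]
t 19.55 at [ 0.5651 -0.1122  0.288 ] yaw -108.64 F [ 0.6  0.3 -0.3] w 0.005
[ [0.04,-0.26,0.0,-0.55],[0.05,-0.25,0.0,-0.56] ]
--
```

View pics/v5.png

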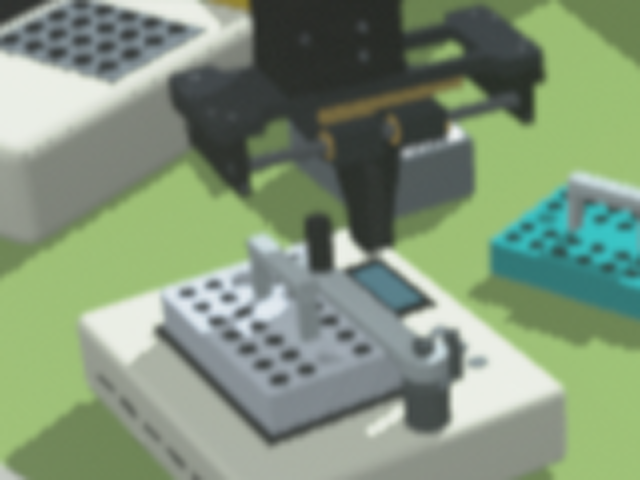

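The brace has left the fingers and lies across the block's front edge, with the knob at about (320,243) in the crop. I'll retract and check its angle by calculation.

Call:
{"op": "jog_arm", "data": {
  "increments": [
    [0, 0.6, 0, 0],
    [0, 0.6, -0.5, 0],
    [0, 0, -0.9, 0],
    [0, 0, -0.9, 0],
    [0, 0, -0.9, 0],
    [0, 0, -0.9, 0],
    [0, 0, -0.9, 0],
    [0, 0, -0.5, 0],
    [0, 0, 0, 0],
    [0, 0, 0, 0]
  ]
}}

```text
time_s: 20.55
tcp_pos: [0.542, -0.1046, 0.3976]
ee_rot: [[-0.319, -0.948, -0.001], [-0.948, 0.319, 0.001], [-0.0, 0.001, -1.0]]
wrist_force: [0.3, 0.9, -0.8]
gripper_width: 0.006
gripper_force: 0.0
```

```bash
python3 -c "
from h import *
from station import eyes
from fit import *
im=eyes.capture('scene');cv2.imwrite('pics/scene6.png',im)
g=cv2.cvtColor(im,6)[195:222,222:242]
m=(g<50).astype(np.uint8);n,l,st,ce=cv2.connectedComponentsWithStats(m);i=1+st[1:,4].argmax();print(st[i],ce[i]+[222,195])
for th in(1.4,1.45,1.5,1.54,1.57):
    a=np.pi+th+q0[2];k=np.r_[hx[:2]+.11*np.array([np.cos(a),np.sin(a)]),.114];print(th,proj('scene',k).round(1))
s=sense();print(s['time_s'],s['tcp_pos'])
G={'scene':grad(im)}
c4=[[.045,.065],[.045,-.065],[-.045,-.065],[-.045,.065]]
z=lambda i,k:np.array([*c4[i],k])
E=np.vstack([seg(z(0,.084),z(1,.084)),seg(z(0,.06),z(1,.06)),seg(z(0,.06),z(0,.084),15),seg(z(0,.084),z(3,.084)),seg(z(0,.06),z(3,.06))])
print(edge([.627,-.1163,-.236],{'scene':E},G))
cv2.imwrite('pics/v6.png',cv2.resize(im[150:270,150:310],(640,480),interpolation=cv2.INTER_CUBIC))"
```

```text
Traceback (most recent call last):
ValueError: attempt to get argmax of an empty sequence
```

```bash
python3 -c "
from h import *
from fit import *
im=cv2.imread('pics/scene6.png')
g=cv2.cvtColor(im,6)[195:222,222:242];print(g.min(),np.unravel_index(g.argmin(),g.shape))
m=(g<75).astype(np.uint8);n,l,st,ce=cv2.connectedComponentsWithStats(m);print(st[1:],ce[1:]+[222,195])
for th in(1.4,1.45,1.5,1.54,1.57):
    a=np.pi+th+q0[2];k=np.r_[hx[:2]+.11*np.array([np.cos(a),np.sin(a)]),.114];print(th,proj('scene',k).round(1))
cv2.imwrite('pics/v6.png',cv2.resize(im[150:270,150:310],(640,480),interpolation=cv2.INTER_CUBIC))"
```

```text
54 (np.int64(12), np.int64(7))
[[ 5  9  5 13 57]] [[229.21052632 209.84210526]]
1.4 [[237.1 208.5]]
1.45 [[234.8 209. ]]
1.5 [[232.5 209.7]]
1.54 [[230.7 210.2]]
1.57 [[229.4 210.6]]
```

View pics/v6.png

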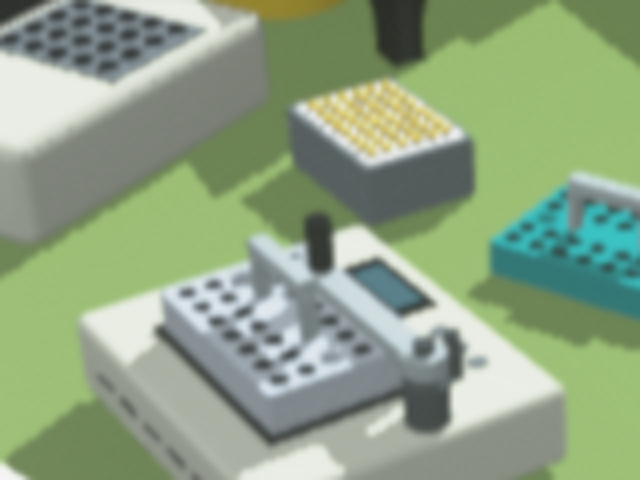

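The knob is at (229.2, 209.8) px, against (229.4, 210.6) predicted for 1.57 rad, so the brace is home. The block is still seated and the gripper is clear.

```bash
python3 -c "
from station import r
print(r.finish_job())"
```

```text
the job is handed in; nothing more can be done
None
```

The aluminium block is seated flush on both pins and released, the brace is home at its end stop at about 1.57 rad by the camera, and the job was handed in at about 21 s; no verdict came back.

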